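Wipe the offcuts off the trimming plate

ROBOT

A 6-joint arm with a two-finger parallel gripper is mounted at the origin on the work surface. World frame = base frame: x ahead of the robot, y to its left, z up, the work surface at z = 0. Lengths are in m, angles in rad, forces in N, time in s.
With the tool pointing down it reaches from about 0.425 to 1.125 m from the base axis. Payload 14.9 kg.
Tool frame: the origin (TCP) lies midway between the tips of the shut fingers; the grasp point (between the pads) lies 19 mm behind it; z points along the fingers, y is the line along which they close (so a half turn about z gives the same grasp; the last joint's range is limited). The gripper opens to 91 mm and grips with 3 to 60 N. Pads are 32 mm wide; open, the fingers measure 118 mm over their backs; the gripper's body (76 mm by 178 mm) begins 60 mm behind the grasp point.
Start: joints at [-1.181, 0.379, 1.734, -0, 1.028, -0.033], TCP at [0.287, -0.638, 0.182] pointing down, gripper open.
Joint ranges: [-2.77, 2.77], [-0.74, 2.19], [0, 2.66], [-1.06, 4.2], [0.31, 2.87], [-3.08, 3.08]. Speed limits (rad/s): [1.89, 1.89, 2.39, 3.14, 3.14, 3.14].

INTERFACE

Orientations are given as a unit quaternion [x, y, z, w].
In Python, from plant import r, snapshot, get_calibration, job gives the robot as it stands.
- The arm moves only by the tool drive_tool, never from a script. Its argument "targets" is a list that holds one entry, the list of rows, each a list of 4 numbers: the shift along the tool's x, y, z in mm, then the turn about the tool's z in rad. In form: [[[x, y, z, roll], ...]]. A call has 1 to 12 rows; each row is the pose to reach, as a shift and turn from the pose commanded when the call began, along the tool's axes at that moment; what a row does not reach only later rows make up. A row lasts 1/10 s, in which the tool goes at most 50 mm and 8.59 degrees, less where a joint would pass 70% of its speed; a pose out of reach is approached as far as the arm can. A call with a gripper value outside its range is refused whole. "jaw" is the opening, from 0 (shut) to 1 (fully open), set as the call begins (left out, the last holds). The fingers move at their own pace and stop on an object; "squeeze" is the grip in N (left out, the last holds). Time passes only in rows, so rows that repeat a pose let the fingers close. It gives the time, the measured TCP pose, the force, the opening and the grip force at its end, in the units of the state.
- r.state(): the state, without advancing time (a new reading comes with each control period).
- snapshot(name): name is "side" or "top"; returns (picture, depth): 480x640x3 uint8, blue, green, red; 480x640 float32, m along the optical axis (not along the pixel's ray), 0 where there is no reading.
- get_calibration(name): a dict with "fx", "fy", "cx", "cy" (pixels), "cam_to_world" (4x4, takes a point from camera to world coordinates). Camera axes: x right, y down, z forward; pixel columns grow to the right and rows downward; lengths in m; the calibration is good to about 2 mm. A picture is of the moment at which its call begins. get_calibration takes no time and is no camera call.
- job.finish_job(): hands the job in; it is judged then, once.
The state is a dict: "clock": time; "joints": joint angles; "qd": joint speeds; "joint_efforts": joint torques, N m; "ee_pos": TCP position; "tool_rot": TCP orientation; "ft_force": force on the tool from outside, world axes, zero at the start; "wrist_torque": the same for the moment, N m; "gripper_width": finger opening in m; "finger_force": force on a finger pad.
Only numpy, scipy, OpenCV 4.12 (cv2) and the standard library are available. Lean on these libraries where they do the work, as an engineer would, in place of code of your own. Each camera call takes 0.05 s, during which the arm holds its last target. There are 200 camera calls.

TASK

The scraper block stands in its rest with its rubber edge up: turn it over, putting it down on its end or side on the way and letting go so that you can take it again another way. Then, with the rubber edge down on the plate, wipe all five metal offcuts off the plate into the catch tray at its end, never touching them with the fingers. Leave the scraper standing on the plate on its rubber edge, and do not disturb the housing, the tape roll or the screwdriver.

Things in the scene. Friction and masses are not known exactly. Their poses are not given: they have to be found in the camera images.
- station: Fixed trimming station, 166 mm wide (its x), 320 mm long (its y): a flat dark steel plate (y from -160 to +60 mm, top 40 mm above the bench) and next to it the grey catch tray (y from +60 to +160 mm). The plate is open towards the tray and at its other end; a lip runs along each long side. Origin: centre of the 166 x 320 mm footprint, at bench height; z up.
- plate_back (a point): Middle of the plate's open end away from the tray, on the plate's top surface (station y = -160 mm, height 40 mm). The lips along the plate's sides are 8 mm thick and 12 mm high, 150 mm clear between them.
- plate_drop (a point): Middle of the plate's edge where it drops into the tray, on the plate's top surface (station y = +60 mm, height 40 mm). Tray: floor 5 mm above the bench, walls 6 mm thick and 46 mm high, inner space 154 x 94 mm.
- rest: Fixed low wooden rest, 150 mm long (its x) and 64 mm wide, with a slot along its length, open at both ends: slot floor 6 mm above the bench, 34 mm wide, between two lips 8 mm thick that rise 8 mm above that floor. Origin: centre of its underside.
- scraper: Loose scraper block, 120 mm long (its x), 64 mm high (its z), about 0.2 kg: grey plastic body 28 mm thick (its y) and 46 mm high, with a black rubber strip 20 mm thick and 18 mm high. Origin: centre of the back of the grey body; +z points from there to the rubber edge. At the start it stands on its back in the rest's slot, rubber edge up (z up).
- scraper_mid (a point): Centre of the scraper block, halfway along and halfway up (32 mm from back and from rubber edge).
- scraper_edge (a point): Middle of the scraper's rubber edge (64 mm from the back along its z).
- housing: Bystander: loose open grey plastic housing shell, 100 x 180 x 35 mm. Origin: centre of its underside.
- tape_roll: Bystander: cardboard-coloured tape ring lying flat, 90 mm across, 25 mm high. Origin: centre of its underside.
- screwdriver: Bystander: loose screwdriver with black handle, lying on the bench. Origin: middle of its underside.
- offcut0: Loose aluminium offcut, flat bar 32 x 16 mm, 8 mm thick, 14 g, lying flat on the plate at the start. Origin: centre of its underside.
- offcut1: Loose aluminium offcut, round disc, 26 mm across, 8 mm thick, 14 g, lying flat on the plate at the start. Origin: centre of its underside.
- offcut2: Loose aluminium offcut, L-shaped piece 28 x 26 mm, 8 mm thick, 14 g, lying flat on the plate at the start. Origin: centre of its underside.
- offcut3: Loose aluminium offcut, near-square piece 24 x 20 mm, 8 mm thick, 14 g, lying flat on the plate at the start. Origin: centre of its underside.
- offcut4: Loose aluminium offcut, narrow bar 30 x 13 mm, 8 mm thick, 14 g, lying flat on the plate at the start. Origin: centre of its underside.
Mind the look-alikes: they are no part of the job. Leave any yellow look-alike of the scraper alone.

How it is judged:
By the outcome, as a careful person would: the job done as asked, in the order asked, and still so for the second after the job is handed in, with the robot touching nothing.
It also fails if it takes over 72 s, if anything falls off the work surface, if the arm or the gripper's body presses on something with over 40 N, if the wrist force passes 120 N, or if a joint passes its speed limit or range.

## Working session

There is one attempt and no reset: what is moved stays moved. The work goes in short steps, Python scripts to look and compute and a tool call to move; the robot and the scene stay as the last step left them, time stands still between calls to the robot, and variables do not carry over. Pictures are saved under pics/ and viewed, at most 10 in all, crops included, and the job is handed in when it is done.

Besides the shell and the picture viewer there is one more tool, called after ">>>" as a command line: name --argument value ..., lists and objects as JSON in quotes. drive_tool: Moves the arm, as the interface text tells. Its arguments: {"type":"object","properties":{"targets":{"type":"array"},"jaw":{"type":"number"},"squeeze":{"type":"number"}},"required":["targets"]}

```bash
ls; mkdir -p pics; cat > h.py <<'E'
import numpy as np,cv2
from plant import r,snapshot,get_calibration,job
def cloud(name):
    im,d=snapshot(name);c=get_calibration(name)
    v,u=np.mgrid[0:480,0:640]
    P=np.stack([(u-c['cx'])/c['fx']*d,(v-c['cy'])/c['fy']*d,d,np.ones_like(d)],-1)@np.array(c['cam_to_world']).T
    P=P[...,:3];P[d==0]=np.nan
    return im,P
E
python3 - <<'E'
from h import *
for n in('top','side'):
    im,P=cloud(n);cv2.imwrite(f'pics/{n}0.png',im);np.save(n+'0.npy',P)
    c=get_calibration(n);print(n,np.round(c['cam_to_world'],3).tolist(),c['fx'])
s=r.state();print(s)
E
```

```text
pics
top [[-0.008, -0.993, 0.121, 0.411], [-1.0, 0.01, 0.015, -0.047], [-0.016, -0.121, -0.993, 1.204], [0.0, 0.0, 0.0, 1.0]] 471.63173817046277
side [[0.998, -0.035, 0.051, 0.479], [-0.06, -0.772, 0.633, -0.698], [0.017, -0.634, -0.773, 0.904], [0.0, 0.0, 0.0, 1.0]] 534.4981922924759
{'clock': 0.1, 'joints': array([-1.18131209e+00,  3.79331529e-01,  1.73469243e+00,  3.35212647e-08,
        1.02849948e+00, -3.33003360e-02]), 'qd': array([ 0.00059723, -0.0024991 , -0.00270855, -0.00072089, -0.00110712,
       -0.00151282]), 'joint_efforts': array([ 1.03487506e-03, -7.65027881e+01, -4.35301352e+01,  6.52223965e-02,
        3.97582550e-02, -3.01773548e-05]), 'ee_pos': array([ 0.28706674, -0.63802909,  0.18098589]), 'tool_rot': array([ 9.77739627e-01,  2.09821363e-01, -8.24312653e-05, -4.58035089e-04]), 'ft_force': array([ 0.2156974 , -0.21869297, -0.52340208]), 'wrist_torque': array([-0.01074692, -0.00208089, -0.02696964]), 'finger_force': 0.0, 'gripper_width': 0.09137487465035925}
```

View pics/top0.png

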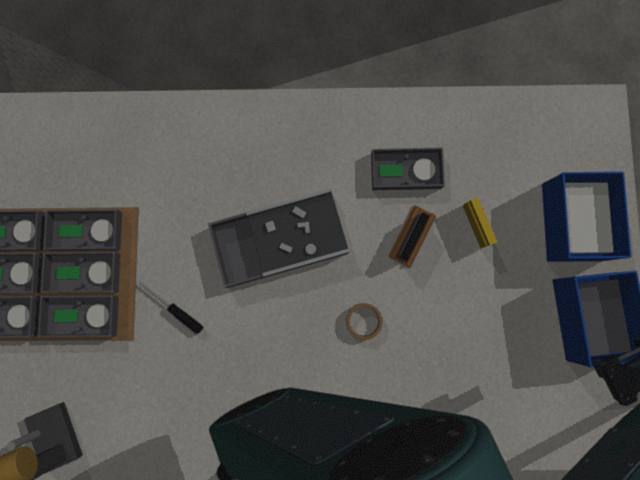

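View pics/side0.png

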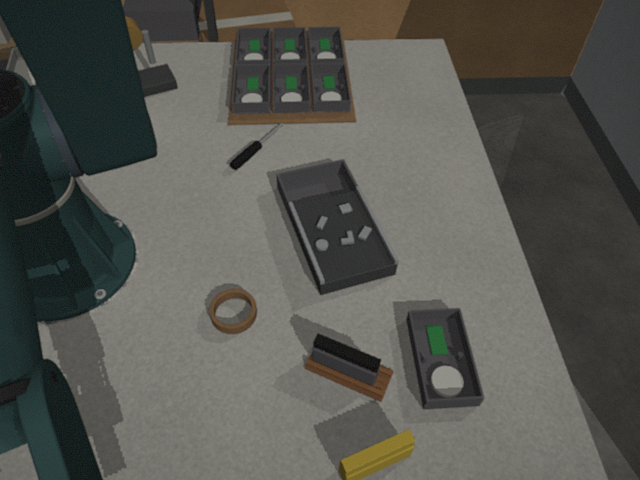

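The top view shows the station with the tray at left (px 240,250), the plate to its right and offcuts around (270–310, 213–249). The rest with the scraper is at (412,237), the yellow look-alike at (480,223), the housing at (408,169), the tape at (363,321) and the screwdriver at (170,305). Next I'll measure poses.

```bash
python3 - <<'E'
from h import *
P=np.load('top0.npy');S=np.load('side0.npy')
im=cv2.imread('pics/top0.png')
def box(m,Pc=P,name=''):
    q=Pc[m];q=q[np.isfinite(q).all(1)]
    (c,s,a)=cv2.minAreaRect((q[:,:2]*1000).astype(np.float32))
    print(name,len(q),'c',np.round(c,1),'size',np.round(s,1),'ang',round(a,1),'z',np.round(np.percentile(q[:,2],[2,50,98])*1000,1))
    return q
def reg(u0,u1,v0,v1,zl,zh):
    m=np.zeros((480,640),bool);m[v0:v1,u0:u1]=1
    return m&(P[...,2]>zl)&(P[...,2]<zh)
print('bench z',np.nanmedian(P[130:180,150:250,2]))
box(reg(200,355,180,292,.030,.065),name='station')
box(reg(200,355,180,292,.050,.065),name='lips>50')
box(reg(200,355,180,292,.035,.0435),name='plate')
box(reg(200,355,180,292,.0,.02),name='tray/bench')
for f,z in(('rest+',(.010,.09)),('rest',(.008,.03)),('scrap',(.035,.09)),('rub',(.06,.09))): box(reg(385,440,195,275,*z),name=f)
box(reg(455,500,190,250,.01,.09),name='yellow')
box(reg(365,448,143,195,.01,.05),name='housing'); box(reg(340,388,298,345,.01,.05),name='tape')
# offcuts by brightness
g=im.min(2);m=reg(255,330,200,265,.035,.06)&(g>105)
n,l,st,ce=cv2.connectedComponentsWithStats(m.astype(np.uint8))
for i in range(1,n):
    if st[i,4]>15: print(ce[i].round());box(l==i,name='off')
# side: scraper
m=np.zeros((480,640),bool);m[325:400,300:395]=1
for z in((.06,.09),(.02,.05),(.008,.02)): box(m&(S[...,2]>z[0])&(S[...,2]<z[1]),S,'side scr %s'%(z,))
E
```

```text
bench z 0.0006337828836658899
station 6408 c [559.8  71.6] size [167.1 320.5] ang 15.4 z [35.2 41.2 53.9]
lips>50 580 c [560.   70.9] size [166.8 317.3] ang 15.3 z [50.1 52.2 56.6]
plate 4525 c [557.9  70.5] size [166.1 320.4] ang 14.6 z [36.  40.1 43.3]
tray/bench 7007 c [571.5  80.6] size [403.1 289.5] ang 89.3 z [ 0.1  2.5 10.6]
rest+ 1009 c [ 565.3 -267.7] size [ 58.3 151. ] ang 63.1 z [10.6 51.4 73.4]
rest 496 c [ 565.7 -267.8] size [ 62.4 150.9] ang 62.3 z [ 8.3 13.2 25.6]
scrap 597 c [ 558.1 -263.9] size [ 28.1 119.6] ang 61.9 z [38.5 68.6 74.1]
rub 436 c [ 557.8 -264.3] size [ 20.6 119.5] ang 61.8 z [63.3 69.7 74.6]
yellow 831 c [ 592.3 -429.7] size [119.9  27.6] ang 21.9 z [12.4 59.  67.5]
housing 1207 c [ 737.5 -258.1] size [102.2 181.4] ang 0.4 z [10.3 21.1 38.1]
tape 411 c [ 351.9 -139.8] size [89.2 87.1] ang 44.8 z [12.9 24.7 29.1]
[285. 201.]
off 21 c [648.9  50.7] size [ 4.6 30.9] ang 11.8 z [49.7 52.4 55.1]
[271. 226.]
off 24 c [587.6  90. ] size [16.5 14.3] ang 20.4 z [44.4 47.7 51.8]
[311. 248.]
off 23 c [530.2 -12.1] size [12.3 17.9] ang 88.7 z [44.1 48.  51.6]
[314. 260.]
off 48 c [502.4 -16. ] size [ 4.8 81.1] ang 15.5 z [47.1 52.8 57. ]
side scr (0.06, 0.09) 884 c [ 560.2 -266.2] size [ 23. 120.] ang 61.8 z [61.1 69.3 72.6]
side scr (0.02, 0.05) 540 c [ 556.6 -277.3] size [ 25.  121.4] ang 71.8 z [21.  36.5 49.8]
side scr (0.008, 0.02) 739 c [ 564.4 -276.4] size [ 55.8 152.1] ang 66.3 z [ 8.2 13.3 19.1]
```

```bash
cat >> h.py <<'E'
from scipy.spatial.transform import Rotation as R
TH=np.radians(15.3);C0=np.array([560,71.3]);RS=np.array([[np.cos(TH),-np.sin(TH)],[np.sin(TH),np.cos(TH)]])
def st2w(x,y): return C0+RS@[x,y]
def w2st(p): return RS.T@(np.array(p)-C0)
def go(xy,z,yaw_deg):
    "print shift for tip at xy(mm world), z, tool x yaw deg"
    s=r.state();Rm=R.from_quat(s['tool_rot']).as_matrix();p=s['ee_pos']*1000
    yaw=np.degrees(np.arctan2(Rm[1,0],Rm[0,0]))
    d=Rm.T@(np.array([*xy,z])-p);dy=(yaw-yaw_deg+180)%360-180
    print('t',s['clock'],'p',p.round(1),'yaw',round(yaw,2),'-> shift',d.round(1),'roll',round(np.radians(dy),3),'w',round(s['gripper_width']*1e3,1),'f',s['ft_force'].round(1),'ff',round(float(s['finger_force']),1),'q6',s['joints'][5].round(2))
E
python3 -c "
from h import *
go((521,-245),100,-28.1);print(st2w(0,-160))"
```

```text
t 0.1 p [ 287.1 -638.   181. ] yaw 24.22 -> shift [ 374.6 -262.4   81.2] roll 0.913 w 91.4 f [ 0.2 -0.2 -0.5] ff 0.0 q6 -0.03
[602.21968799 -83.02918695]
```

>>> drive_tool --targets '[[[374, -262, 30, 0.913], [374, -262, 30, 0.913], [374, -262, 30, 0.913], [374, -262, 30, 0.913], [374, -262, 30, 0.913], [374, -262, 30, 0.913], [374, -262, 50, 0.913], [374, -262, 80, 0.913], [374, -262, 81, 0.913], [374, -262, 81, 0.913], [374, -262, 81, 0.913], [374, -262, 81, 0.913]]]' --jaw 1

```text
clock: 1.3
ee_pos: [0.5207, -0.2457, 0.1003]
tool_rot: [0.97, -0.242, -0.0, -0.0]
ft_force: [-0.2, -0.7, 1.2]
gripper_width: 0.0909
finger_force: 0.0
```

```bash
python3 - <<'E'
from h import *
go((521,-245),20,-28.1)
im,P=cloud('side');cv2.imwrite('pics/s1.png',cv2.resize(im[200:480,180:580],None,fx=2,fy=2))
E
```

```text
t 1.3 p [ 520.7 -245.7  100.3] yaw -28.03 -> shift [-0.  -0.8 80.3] roll 0.001 w 90.9 f [-0.2 -0.7  1.2] ff 0.0 q6 1.58
```

View pics/s1.png

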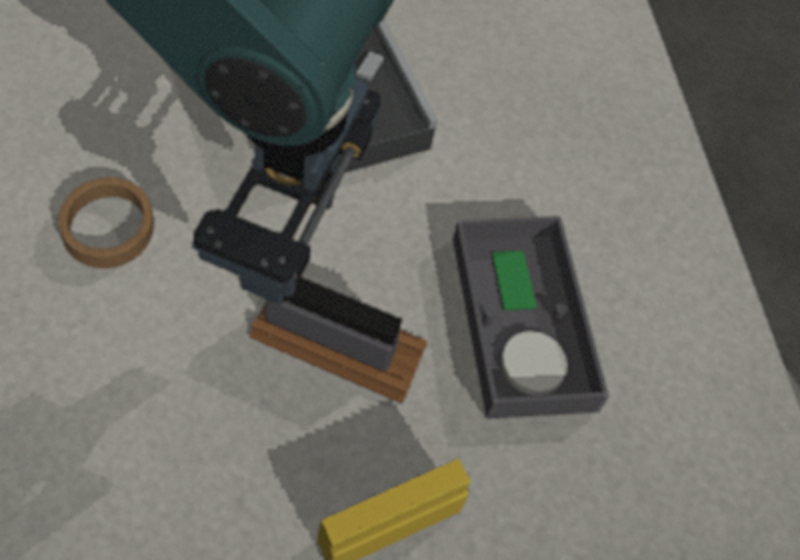

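The open fingers straddle the scraper's near end (px 250,270), clear of the tape, housing and yellow block. I'll go down, grip lightly and lift.

>>> drive_tool --targets '[[[0, -1, 40, 0], [0, -1, 80, 0], [0, -1, 80, 0], [0, -1, 80, 0]]]'

```text
clock: 1.75
ee_pos: [0.521, -0.2459, 0.0213]
tool_rot: [0.97, -0.243, -0.0, -0.0]
ft_force: [0.0, 0.0, 0.2]
gripper_width: 0.091
finger_force: 0.0
```

>>> drive_tool --targets '[[[0, 0, 0, 0], [0, 0, 0, 0], [0, 0, 0, 0], [0, 0, 0, 0], [0, 0, 0, 0], [0, 0, 0, 0], [0, 0, 0, 0], [0, 0, 0, 0]]]' --jaw 0 --squeeze 4

```text
clock: 2.55
ee_pos: [0.5212, -0.2451, 0.0205]
tool_rot: [0.97, -0.243, -0.0, -0.0]
ft_force: [0.7, 0.2, -0.7]
gripper_width: 0.03
finger_force: 0.0
```

>>> drive_tool --targets '[[[0, 0, -15, 0], [0, 0, -30, 0], [0, 0, -45, 0], [0, 0, -60, 0], [0, 0, -75, 0], [0, 0, -90, 0], [0, 0, -105, 0], [0, 0, -120, 0], [0, 0, -120, 0], [0, 0, -120, 0]]]'

```text
clock: 3.55
ee_pos: [0.5213, -0.2451, 0.1406]
tool_rot: [0.97, -0.243, 0.0, 0.0]
ft_force: [0.8, 0.6, -0.4]
gripper_width: 0.0002
finger_force: 0.0
```

```bash
python3 - <<'E'
from h import *
go((521,-245),140,-28.1)
im,P=cloud('side');cv2.imwrite('pics/s2.png',cv2.resize(im[200:480,180:580],None,fx=2,fy=2))
E
```

```text
t 3.55 p [ 521.3 -245.1  140.6] yaw -28.09 -> shift [-0.3  0.   0.6] roll 0.0 w 0.2 f [ 0.8  0.6 -0.4] ff 0.0 q6 1.58
```

View pics/s2.png

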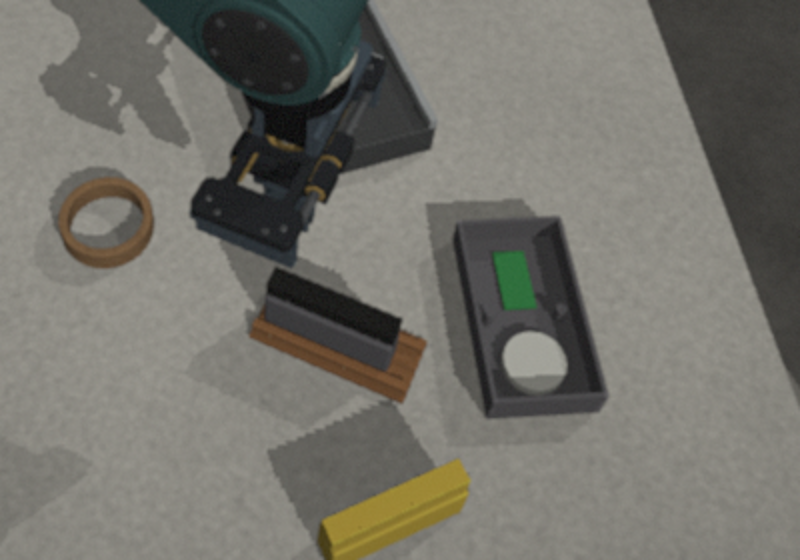

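The jaws hadn't closed yet, so they came up empty and the scraper is still in the rest (px 335,320). I'll repeat with a longer close.

>>> drive_tool --targets '[[[0, 0, 0, 0], [0, 0, 0, 0], [0, 0, 0, 0], [0, 0, 0, 0], [0, 0, 0, 0], [0, 0, 0, 0], [0, 0, 40, 0], [0, 0, 80, 0], [0, 0, 120, 0], [0, 0, 120, 0]]]' --jaw 0.55

```text
clock: 4.6
ee_pos: [0.5181, -0.2435, 0.0163]
tool_rot: [0.97, -0.243, -0.004, -0.001]
ft_force: [-0.2, -0.5, -0.2]
gripper_width: 0.0503
finger_force: 0.0
```

>>> drive_tool --targets '[[[0, 0, 0, 0], [0, 0, 0, 0], [0, 0, 0, 0], [0, 0, 0, 0], [0, 0, 0, 0], [0, 0, 0, 0], [0, 0, 0, 0], [0, 0, 0, 0]]]' --jaw 0 --squeeze 5

```text
clock: 5.4
ee_pos: [0.522, -0.2455, 0.0215]
tool_rot: [0.97, -0.243, 0.001, 0.0]
ft_force: [-0.3, 0.5, 6.7]
gripper_width: 0.02
finger_force: 5.0
```

>>> drive_tool --targets '[[[0, 0, -15, 0], [0, 0, -30, 0], [0, 0, -45, 0], [0, 0, -60, 0], [0, 0, -75, 0], [0, 0, -90, 0], [0, 0, -105, 0], [0, 0, -120, 0], [0, 0, -120, 0], [0, 0, -120, 0]]]'

```text
clock: 6.4
ee_pos: [0.5213, -0.2451, 0.1407]
tool_rot: [0.97, -0.243, 0.0, 0.0]
ft_force: [0.0, 0.8, -1.8]
gripper_width: 0.0203
finger_force: 6.1
```

```bash
cat >> h.py <<'E'
def profile(half=110,zmin=.012,save=None):
    "points of the held/standing block near the tool, in (h along tool x rel TCP, z) mm: fit rect per camera"
    s=r.state();Rm=R.from_quat(s['tool_rot']).as_matrix();p=s['ee_pos']
    for n in('side','top'):
        im,P=cloud(n)
        if save: cv2.imwrite(f'pics/{save}_{n}.png',im)
        q=(P-p)@Rm; h,y=q[...,0]*1e3,q[...,1]*1e3; z=P[...,2]*1e3
        g=im.astype(int);gray=(g.max(2)-g.min(2)<14)
        m=(abs(h)<half)&(abs(y)<24)&(z>zmin*1e3)&(z<s['ee_pos'][2]*1e3+15)&gray
        pts=np.stack([h[m],z[m]],1)
        if len(pts)<20: print(n,'few',len(pts));continue
        print(n,len(pts),'rect h,z',[np.round(v,1) for v in cv2.minAreaRect(pts.astype(np.float32))],'hrange',np.percentile(pts[:,0],[2,98]).round(),'z',np.percentile(pts[:,1],[2,98]).round(),'ymed',np.median(y[m]).round(1))
E
python3 - <<'E'
from h import *
go((521,-245),140,-28.1)
profile(save='a')
im=cv2.imread('pics/a_side.png');cv2.imwrite('pics/s3.png',cv2.resize(im[200:480,180:580],None,fx=2,fy=2))
E
```

```text
t 6.4 p [ 521.3 -245.1  140.7] yaw -28.08 -> shift [-0.3  0.   0.7] roll 0.0 w 20.3 f [ 0.   0.8 -1.8] ff 6.1 q6 1.58
side 656 rect h,z [array([ 54.3, 137.1]), array([49.9, 84.4]), np.float64(80.2)] hrange [15. 96.] z [112. 155.] ymed 13.9
top few 0
```

View pics/s3.png

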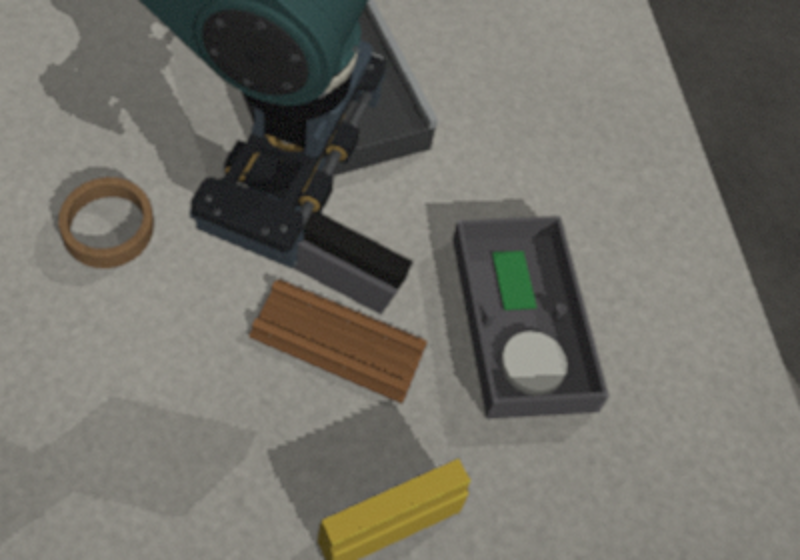

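```bash
cat >> h.py <<'E'
def pts(n,h0,h1,z0,z1,yl=40):
    s=r.state();Rm=R.from_quat(s['tool_rot']).as_matrix();p=s['ee_pos']
    im,P=cloud(n);q=(P-p)@Rm*1e3;z=P[...,2]*1e3
    m=(q[...,0]>h0)&(q[...,0]<h1)&(abs(q[...,1])<yl)&(z>z0)&(z<z1)
    return im,np.stack([q[...,0][m],q[...,1][m],z[m]],1),im[m].astype(int)
E
python3 - <<'E'
from h import *
im,q,c=pts('side',16,120,60,260)
for h in range(18,110,8):
    a=q[(abs(q[:,0]-h)<4)]
    if len(a)>5: print(h,len(a),'z',np.percentile(a[:,2],[2,98]).round(),'y at top',a[a[:,2]>a[:,2].max()-5][:,1].round()[:6],'y',np.percentile(a[:,1],[2,98]).round())
print(np.percentile(q[:,0],[99,100]))
E
```

```text
18 153 z [124. 256.] y at top [-13. -14. -13.  35.  35.  34.] y [-18.  35.]
26 164 z [121. 237.] y at top [-14. -13.  35.  35.] y [-9. 15.]
34 179 z [121. 258.] y at top [-12. -13. -13. -13. -13. -14.] y [-14.  35.]
42 177 z [120. 258.] y at top [-31. -23. -20. -17. -13.  13.] y [-15.  23.]
50 161 z [115. 179.] y at top [-9. -7. -9. -6. -6. -7.] y [-9. 15.]
58 160 z [114. 177.] y at top [-9. -5. -7. -9. -8. -5.] y [-8. 15.]
66 162 z [113. 175.] y at top [-10.  -7.  -8.  -4.  -7.  -6.] y [-8. 15.]
74 164 z [113. 174.] y at top [-6. -7. -7. -9. -4. -4.] y [-8. 15.]
82 160 z [109. 173.] y at top [-9. -8. -7. -7. -8. -9.] y [-8. 15.]
90 158 z [110. 171.] y at top [-9. -7. -9. -5. -7. -6.] y [-8. 15.]
98 100 z [137. 169.] y at top [-7. -9. -8. -8. -8. -5.] y [-8. 14.]
[100.49910268 102.52053581]
```

```bash
python3 - <<'E'
from h import *
im,q,c=pts('side',-75,16,60,300,70)
for h in range(-70,16,8):
    a=q[(abs(q[:,0]-h)<4)]
    if len(a)>3:
        print(h,len(a),[(z,np.percentile(b[:,1],[5,95]).round().tolist()) for z in range(90,240,12) if len(b:=a[abs(a[:,2]-z)<6])>2])
E
```

```text
-38 59 []
-30 59 []
-22 250 []
-14 231 []
-6 209 []
2 203 []
10 199 [(126, [14.0, 14.0])]
```

```bash
python3 - <<'E'
from h import *
im=cv2.imread('pics/a_side.png');cv2.imwrite('pics/s4.png',cv2.resize(im[270:380,260:400],None,fx=5,fy=5,interpolation=cv2.INTER_CUBIC))
E
```

```text
(no output)
```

View pics/s4.png

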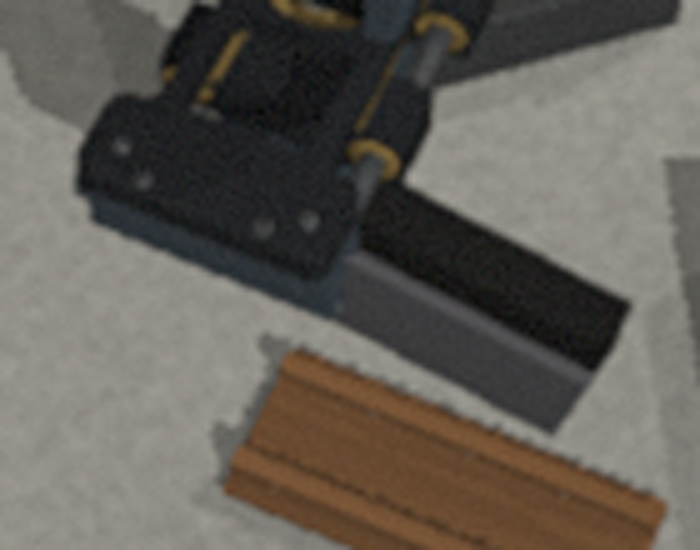

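Gripping at the near end holds the block tilted about 12° (right end low, px 560,430). I'll carry it to free bench behind the plate, turned so the long axis runs along the station's y.

```bash
python3 -c "
from h import *
print(st2w(0,-205));go(st2w(0,-205),140,-74.7);go(st2w(0,-205),48,-74.7)"
```

```text
[ 614.09397524 -126.43427078]
t 6.6 p [ 520.8 -244.8  139.7] yaw -28.08 -> shift [  26.6 -148.4   -0.3] roll 0.814 w 20.0 f [-0.4 -0.6 -1.7] ff 6.1 q6 1.58
t 6.6 p [ 520.8 -244.8  139.7] yaw -28.08 -> shift [  26.7 -148.4   91.7] roll 0.814 w 20.0 f [-0.4 -0.6 -1.7] ff 6.1 q6 1.58
```

>>> drive_tool --targets '[[[4, -25, 0, 0.136], [9, -50, 0, 0.272], [13, -74, 0, 0.407], [18, -99, 0, 0.543], [22, -124, 0, 0.68], [27, -148, 0, 0.814], [27, -148, 20, 0.814], [27, -148, 45, 0.814], [27, -148, 70, 0.814], [27, -148, 86, 0.814], [27, -148, 86, 0.814], [27, -148, 86, 0.814]]]'

```text
clock: 7.8
ee_pos: [0.6149, -0.1273, 0.0548]
tool_rot: [0.795, -0.607, -0.0, 0.0]
ft_force: [-0.4, -1.3, -2.0]
gripper_width: 0.0198
finger_force: 5.9
```

>>> drive_tool --targets '[[[0, 0, 0, 0], [0, 0, 0, 0], [0, 0, 0, 0]]]' --squeeze 3

```text
clock: 8.1
ee_pos: [0.6154, -0.1273, 0.0556]
tool_rot: [0.795, -0.607, 0.001, -0.0]
ft_force: [-1.3, 1.5, 1.8]
gripper_width: 0.0201
finger_force: 3.1
```

```bash
cat >> h.py <<'E'
def slope(h0=18,h1=125,n='side',zmax=30):
    "block top outline vs h, right of the fingers"
    z=r.state()['ee_pos'][2]*1e3
    im,q,c=pts(n,h0,h1,8,z+95)
    for h in range(h0+2,h1,10):
        a=q[(abs(q[:,0]-h)<5)]
        if len(a)>5: print(h,len(a),'z',np.percentile(a[:,2],[2,50,98]).round(),'y',np.percentile(a[:,1],[5,95]).round())
E
python3 -c "
from h import *
go(st2w(0,-205),48,-74.7);slope()"
```

```text
t 8.1 p [ 615.4 -127.3   55.6] yaw -74.73 -> shift [-1.2  1.1  7.6] roll -0.0 w 20.1 f [-1.3  1.5  1.8] ff 3.1 q6 2.63
20 151 z [ 29.  92. 146.] y [-20.  18.]
30 118 z [26. 85. 90.] y [-8. 14.]
40 128 z [20. 79. 87.] y [-9. 14.]
50 122 z [15. 75. 82.] y [-9. 14.]
60 129 z [13. 70. 79.] y [-8. 14.]
70 124 z [13. 67. 74.] y [-8. 14.]
80 124 z [15. 62. 69.] y [-8. 14.]
90 93 z [33. 60. 65.] y [-8. 12.]
100 22 z [52. 59. 63.] y [-8.  9.]
```

>>> drive_tool --targets '[[[0, 0, -10, 0], [0, 0, -20, 0], [0, 0, -30, 0], [0, 0, -40, 0], [0, 0, -40, 0], [0, 0, -40, 0]]]'

```text
clock: 8.75
ee_pos: [0.6149, -0.1273, 0.0949]
tool_rot: [0.795, -0.607, 0.0, -0.0]
ft_force: [0.2, -0.2, -2.7]
gripper_width: 0.0198
finger_force: 3.0
```

```bash
python3 -c "
from h import *
go(st2w(0,-205),48,-74.7);slope()"
```

```text
t 8.75 p [ 614.9 -127.3   94.9] yaw -74.73 -> shift [-1.   0.6 46.9] roll -0.0 w 19.8 f [ 0.2 -0.2 -2.7] ff 3.0 q6 2.63
20 186 z [ 31.  97. 184.] y [-18.  19.]
30 159 z [25. 75. 91.] y [-8. 13.]
40 130 z [32. 59. 74.] y [-8. 10.]
50 93 z [34. 43. 53.] y [-9.  9.]
```

```bash
cat >> h.py <<'E'
def low(h0=-80,h1=130,n='side',zl=8):
    "rect fit of what is below the tip, with rubber(dark)/body split"
    z=r.state()['ee_pos'][2]*1e3
    im,q,c=pts(n,h0,h1,zl,z-2,22)
    q=q[q[:,1]>-12]
    print('low',len(q),[np.round(v,1) for v in cv2.minAreaRect(q[:,[0,2]].astype(np.float32))])
    for zz in range(int(zl)+4,int(z),10):
        a=q[abs(q[:,2]-zz)<5]
        if len(a)>4: print(zz,'h',np.percentile(a[:,0],[2,98]).round(),'y',np.percentile(a[:,1],[5,95]).round())
E
python3 -c "
from h import *
low()"
```

```text
low 938 [array([-12.8,  51.6]), array([135.3,  82.8]), np.float64(2.8)]
12 h [-46.  10.] y [ 3. 20.]
22 h [-46.  28.] y [ 6. 20.]
32 h [-67.  54.] y [-1. 19.]
42 h [-79.  54.] y [-5. 20.]
52 h [-22.  48.] y [-7. 14.]
62 h [-26.  44.] y [-9. 14.]
72 h [-33.  37.] y [-8. 14.]
82 h [-38.  31.] y [-8. 14.]
92 h [-42.  26.] y [-7. 14.]
```

>>> drive_tool --targets '[[[0, 0, 5, 0], [0, 0, 10, 0], [5, 0, 10, 0], [10, 0, 10, 0], [15, 0, 10, 0], [20, 0, 11, 0], [25, 0, 12, 0], [30, 0, 13, 0], [35, 0, 15, 0], [38, 0, 16, 0], [38, 0, 16, 0], [38, 0, 16, 0]]]' --squeeze 3.5

```text
clock: 10.05
ee_pos: [0.6254, -0.1647, 0.079]
tool_rot: [0.795, -0.607, 0.001, -0.0]
ft_force: [0.3, -1.0, 7.1]
gripper_width: 0.0204
finger_force: 4.5
```

```bash
python3 -c "
from h import *
go(st2w(0,-205),48,-74.7);low(-60,80)"
```

```text
t 10.05 p [ 625.4 -164.7   79. ] yaw -74.75 -> shift [-40.    0.9  30.9] roll -0.001 w 20.4 f [ 0.3 -1.   7.1] ff 4.5 q6 2.58
low 568 [array([-12.8,  43.7]), array([62.7, 74. ]), np.float64(9.3)]
12 h [-37.  22.] y [-7. 14.]
22 h [-39.  22.] y [-7. 14.]
32 h [-40.  20.] y [-6. 14.]
42 h [-41.  18.] y [-6. 14.]
52 h [-44.  16.] y [-7. 14.]
62 h [-46.  14.] y [-7. 14.]
72 h [-43.  12.] y [-8. 14.]
```

>>> drive_tool --targets '[[[4, 0, 0, 0], [8, 0, 1, 0], [12, 0, 1, 0], [16, 0, 2, 0], [20, 0, 2, 0], [20, 0, 2, 0]]]' --squeeze 3

```text
clock: 10.7
ee_pos: [0.63, -0.1836, 0.0763]
tool_rot: [0.795, -0.607, -0.0, 0.0]
ft_force: [0.4, -0.5, -1.5]
gripper_width: 0.0206
finger_force: 3.0
```

```bash
python3 -c "
from h import *
go(st2w(0,-205),48,-74.7);low(-80,80)"
```

```text
t 10.7 p [ 630.  -183.6   76.3] yaw -74.75 -> shift [-59.3   0.3  28.3] roll -0.001 w 20.6 f [ 0.4 -0.5 -1.5] ff 3.0 q6 2.56
low 513 [array([-21.3,  41.1]), array([62.4, 67.6]), np.float64(3.1)]
12 h [-49.  11.] y [-6. 14.]
22 h [-50.  10.] y [-8. 14.]
32 h [-51.   9.] y [-7. 14.]
42 h [-50.   9.] y [-6. 14.]
52 h [-51.   7.] y [-8. 14.]
62 h [-45.   7.] y [-7. 14.]
72 h [-42.   6.] y [-8. 14.]
```

>>> drive_tool --targets '[[[0, 0, 1, 0], [0, 0, 1, 0], [0, 0, 1, 0], [0, 0, 1, 0], [0, 0, 1, 0], [0, 0, 1, 0]]]' --jaw 0.6

```text
clock: 11.35
ee_pos: [0.6301, -0.1832, 0.0756]
tool_rot: [0.795, -0.607, 0.0, -0.0]
ft_force: [-0.7, 0.0, 0.0]
gripper_width: 0.0548
finger_force: 0.0
```

>>> drive_tool --targets '[[[0, 0, -30, 0], [0, 0, -70, 0], [0, 0, -110, 0], [0, 0, -110, 0], [0, 0, -110, 0]]]'

```text
clock: 11.85
ee_pos: [0.6304, -0.1833, 0.1864]
tool_rot: [0.795, -0.607, 0.001, -0.0]
ft_force: [0.2, 0.0, -0.3]
gripper_width: 0.0546
finger_force: 0.0
```

```bash
python3 - <<'E'
from h import *
go(st2w(0,-205),48,-74.7);low(-80,80)
im,P=cloud('side');cv2.imwrite('pics/s5.png',cv2.resize(im[130:410,180:580],None,fx=2,fy=2))
E
```

```text
t 11.85 p [ 630.4 -183.3  186.4] yaw -74.72 -> shift [-59.3   1.  138.3] roll -0.0 w 54.6 f [ 0.2  0.  -0.3] ff 0.0 q6 2.56
low 949 [array([-20.7,  65.8]), array([ 67.4, 116.2]), np.float64(0.8)]
12 h [-53.  11.] y [ 6. 21.]
22 h [-48.  11.] y [ 7. 21.]
32 h [-51.  11.] y [ 7. 22.]
42 h [-53.  11.] y [ 7. 22.]
52 h [-47.  11.] y [ 7. 22.]
62 h [-51.  11.] y [ 7. 22.]
72 h [-47.  10.] y [ 7. 21.]
82 h [-50.  11.] y [ 7. 22.]
92 h [-53.  10.] y [ 7. 22.]
102 h [-49.  11.] y [ 6. 22.]
112 h [-51.  11.] y [-2. 21.]
122 h [-51.   9.] y [-7. 20.]
```

View pics/s5.png

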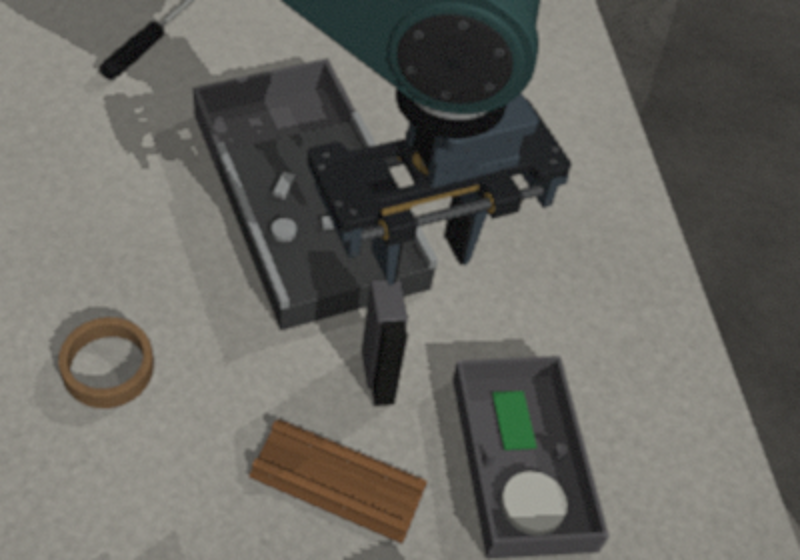

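The block now stands on its end (px 385,345), rubber facing away from the plate, and the fingers have let go. Next I regrip it on the grey body, near the back side.

>>> drive_tool --targets '[[[-12, 4, 0, 0], [-24, 7, 0, 0], [-24, 7, 30, 0], [-24, 7, 60, 0], [-24, 7, 95, 0], [-24, 7, 127, 0], [-24, 7, 127, 0], [-24, 7, 127, 0]]]'

```text
clock: 12.75
ee_pos: [0.6165, -0.1613, 0.0587]
tool_rot: [0.795, -0.607, -0.001, 0.0]
ft_force: [0.6, -0.8, -0.3]
gripper_width: 0.0548
finger_force: 0.0
```

>>> drive_tool --targets '[[[0, 0, 0, 0], [0, 0, 0, 0], [0, 0, 0, 0], [0, 0, 0, 0], [0, 0, 0, 0], [0, 0, 0, 0], [0, 0, 0, 0]]]' --jaw 0.1 --squeeze 20

```text
clock: 13.45
ee_pos: [0.6175, -0.162, 0.0595]
tool_rot: [0.795, -0.607, 0.001, -0.0]
ft_force: [-1.0, 1.2, 8.2]
gripper_width: 0.0282
finger_force: 20.0
```

```bash
python3 - <<'E'
from h import *
go(st2w(0,-197),79,105.3);low(-50,80)
E
```

```text
t 13.45 p [ 617.5 -162.    59.5] yaw -74.72 -> shift [-43.2  -6.1 -19.5] roll 3.141 w 28.2 f [-1.   1.2  8.2] ff 20.0 q6 2.58
low 358 [array([ 0.4, 32.8]), array([49. , 64.5]), np.float64(89.6)]
12 h [-29.  32.] y [-6. 14.]
22 h [-26.  32.] y [-7. 14.]
32 h [-28.  32.] y [-6. 14.]
42 h [-28.  32.] y [-7. 14.]
52 h [-27.  33.] y [-6. 14.]
```

>>> drive_tool --targets '[[[0, 0, -10, 0], [0, 0, -20, -0.14], [0, 0, -20, -0.28], [0, 0, -20, -0.42], [0, 0, -20, -0.56], [0, 0, -20, -0.7], [0, 0, -20, -0.84], [0, 0, -20, -0.98], [0, 0, -20, -1.12], [0, 0, -20, -1.26], [0, 0, -20, -1.4], [0, 0, -20, -1.54]]]'

```text
clock: 14.7
ee_pos: [0.6169, -0.1619, 0.0791]
tool_rot: [0.993, 0.12, 0.0, 0.0]
ft_force: [0.9, -0.3, -2.0]
gripper_width: 0.028
finger_force: 20.0
```

>>> drive_tool --targets '[[[0, 0, 0, -0.14], [0, 0, 0, -0.28], [0, 0, 0, -0.42], [0, 0, 0, -0.56], [0, 0, 0, -0.7], [0, 0, 0, -0.84], [0, 0, 0, -0.98], [0, 0, 0, -1.12], [0, 0, 0, -1.26], [0, 0, 0, -1.4], [0, 0, 0, -1.6], [0, 0, 0, -1.6]]]'

```text
clock: 15.9
ee_pos: [0.6169, -0.1619, 0.0791]
tool_rot: [0.605, 0.796, 0.0, 0.0]
ft_force: [0.3, 0.9, -2.1]
gripper_width: 0.0281
finger_force: 20.0
```

```bash
python3 - <<'E'
from h import *
go(st2w(0,-200),79,105.3)
im,q,c=pts('side',-60,80,12,76,22)
for z in (20,35,50,65):
    a=q[abs(q[:,2]-z)<6]; print(z,np.percentile(a[:,0],[2,98]),np.percentile(a[:,1],[5,95]))
print(np.percentile(q[:,2],[0,2]))
E
```

```text
t 15.9 p [ 616.9 -161.9   79.1] yaw 105.5 -> shift [39.9  6.8  0.1] roll 0.004 w 28.1 f [ 0.3  0.9 -2.1] ff 20.0 q6 -0.56
20 [-34.06320888  79.84511007] [-16.44948876   7.91108636]
35 [-34.49919291  26.07822265] [-14.06827947   8.67669598]
50 [-34.77377042  26.17740392] [-14.02689038   9.07830276]
65 [-34.50792446  25.6518329 ] [-14.0009603    9.82685803]
[12.29266542 14.95990325]
```

```bash
python3 - <<'E'
from h import *
P=np.load('top0.npy')
for u,v in((300,213),(270,226),(304,228),(286,248),(310,249)):
    q=np.nanmedian(P[v-2:v+3,u-2:u+3].reshape(-1,3),0)*1e3;print(u,v,w2st(q[:2]).round(),q[2].round())
E
```

```text
300 213 [ 42. -69.] 48.0
270 226 [31. 11.] 48.0
304 228 [  4. -68.] 44.0
286 248 [-32. -12.] 48.0
310 249 [-51. -69.] 48.0
```

>>> drive_tool --targets '[[[20, 4, 0, 0], [40, 7, 0, 0], [40, 7, 0, 0], [40, 7, 0, 0]]]'

```text
clock: 16.35
ee_pos: [0.6133, -0.1214, 0.0789]
tool_rot: [0.608, 0.794, 0.0, 0.0]
ft_force: [0.5, -0.5, -2.0]
gripper_width: 0.0279
finger_force: 20.0
```

>>> drive_tool --targets '[[[5, 0, 0, 0], [9, 0, 0, 0], [14, 0, -2, 0], [19, 0, -5, 0], [25, 0, -6, 0], [30, 0, -7, 0], [36, 0, -8, 0], [42, 0, -8, 0], [47, 0, -8, 0], [53, 0, -7, 0], [59, 0, -6, 0], [64, 0, -4, 0]]]' --squeeze 6

```text
clock: 17.55
ee_pos: [0.5964, -0.0592, 0.0825]
tool_rot: [0.607, 0.794, 0.0, 0.0]
ft_force: [-0.9, -1.7, 0.3]
gripper_width: 0.0279
finger_force: 6.0
```

```bash
python3 - <<'E'
from h import *
go(st2w(0,-200),79,105.3)
im,q,c=pts('side',-90,20,5,88,22);q=q[q[:,1]<14]
for z in range(10,90,8):
    a=q[abs(q[:,2]-z)<4]
    if len(a)>3: print(z,np.percentile(a[:,0],[2,98]).round(),np.percentile(a[:,1],[5,95]).round())
E
```

```text
t 17.55 p [596.4 -59.2  82.5] yaw 105.19 -> shift [-64.5  -0.6   3.5] roll -0.002 w 27.9 f [-0.9 -1.7  0.3] ff 6.0 q6 -0.4
10 [-27. -25.] [-21.  -6.]
18 [-28. -24.] [-21.  -6.]
26 [-39. -24.] [-19.  -9.]
34 [-37.  16.] [-21.  -4.]
42 [-61.  20.] [-21.  -4.]
50 [-79. -22.] [-14.  -9.]
58 [-90. -16.] [-14.   8.]
66 [-89. -14.] [-14.  11.]
74 [-83.  -8.] [-14.  12.]
82 [-78.  -2.] [-14.  11.]
```

>>> drive_tool --targets '[[[0, 0, 0, 0], [0, 0, 0, 0], [-3, 0, -15, 0], [-5, 0, -30, 0], [-30, 0, -30, 0], [-60, 0, -30, 0], [-90, 0, -30, 0], [-115, 0, -30, 0], [-115, 0, -30, 0], [-115, 0, -20, 0], [-115, 0, 0, 0], [-115, 0, 0, 0]]]' --squeeze 15

```text
clock: 18.8
ee_pos: [0.6247, -0.1694, 0.0804]
tool_rot: [0.607, 0.795, -0.001, -0.002]
ft_force: [-0.2, -0.1, -2.4]
gripper_width: 0.0279
finger_force: 15.0
```

```bash
cat >> h.py <<'E'
def low2(h0=-90,h1=60,zl=6,yl=15):
    z0=r.state()['ee_pos'][2]*1e3
    im,q,c=pts('side',h0,h1,zl,z0+2,yl)
    for z in range(int(zl)+4,int(z0)+4,8):
        a=q[abs(q[:,2]-z)<4]
        if len(a)>3: print(z,np.percentile(a[:,0],[2,98]).round(),np.percentile(a[:,1],[5,95]).round())
E
python3 - <<'E'
from h import *
go(st2w(0,-250),56,105.3);low2()
E
```

```text
t 18.8 p [ 624.7 -169.4   80.4] yaw 105.22 -> shift [-0.8  1.1 24.4] roll -0.001 w 27.9 f [-0.2 -0.1 -2.4] ff 15.0 q6 -0.57
34 [-59. -31.] [-13.  -9.]
42 [-67. -24.] [-14.  -9.]
50 [-75. -19.] [-14.  -9.]
58 [-90. -17.] [-14.  10.]
66 [-89. -16.] [-14.  11.]
74 [-83.  -7.] [-14.  11.]
82 [-78. -11.] [-14.  11.]
```

>>> drive_tool --targets '[[[0, 0, 10, 0], [0, 0, 20, 0], [6, 0, 24, 0], [12, 0, 28, 0], [17, 0, 32, 0], [22, 0, 36, 0], [26, 0, 41, 0], [29, 0, 45, 0], [32, 0, 50, 0], [35, 0, 54, 0], [35, 0, 54, 0], [35, 0, 54, 0]]]' --squeeze 7

```text
clock: 20.05
ee_pos: [0.6173, -0.1364, 0.0285]
tool_rot: [0.607, 0.794, -0.0, -0.0]
ft_force: [-0.8, 0.2, -2.3]
gripper_width: 0.028
finger_force: 7.0
```

```bash
python3 - <<'E'
from h import *
go(st2w(0,-216),10,105.3);low2(-120,80)
im,q,c=pts('side',-120,-18,6,120,16)
for h in range(-110,-15,10):
    a=q[abs(q[:,0]-h)<5]
    if len(a)>3: print(h,np.percentile(a[:,2],[2,98]).round(),np.percentile(a[:,1],[5,95]).round())
E
```

```text
t 20.05 p [ 617.3 -136.4   28.5] yaw 105.21 -> shift [-0.5 -0.5 18.5] roll -0.002 w 28.0 f [-0.8  0.2 -2.3] ff 7.0 q6 -0.52
10 [-69.  55.] [-15.  -5.]
18 [-84. -44.] [-13.  -9.]
26 [-87.  35.] [-14.  -8.]
-110 [53. 57.] [-11.  10.]
-100 [49. 64.] [-14.  12.]
-90 [32. 69.] [-14.  12.]
-80 [23. 75.] [-14.  11.]
-70 [26. 81.] [-14.  11.]
-60 [11. 87.] [-14.  12.]
-50 [20. 95.] [-14.  12.]
-40 [ 26. 102.] [-14.  11.]
-30 [ 31. 106.] [-14.  11.]
-20 [ 40. 111.] [-14.  11.]
```

>>> drive_tool --targets '[[[2, 0, 4, 0], [4, 0, 8, 0], [6, 0, 12, 0], [8, 0, 16, 0], [10, 0, 20, 0], [10, 0, 22, 0], [10, 0, 22, 0], [10, 0, 22, 0]]]' --squeeze 6

```text
clock: 20.95
ee_pos: [0.6146, -0.1274, 0.0063]
tool_rot: [0.608, 0.794, -0.0, -0.0]
ft_force: [0.8, 0.7, -1.7]
gripper_width: 0.0282
finger_force: 6.0
```

```bash
cat >> h.py <<'E'
def prof(h0=-120,h1=-18,n='side',yl=16,zm=130):
    im,q,c=pts(n,h0,h1,4,zm,yl)
    for h in range(h0+5,h1,10):
        a=q[abs(q[:,0]-h)<5]
        if len(a)>3: print(h,np.percentile(a[:,2],[2,98]).round(),np.percentile(a[:,1],[5,95]).round())
E
python3 - <<'E'
from h import *
go(st2w(0,-216),10,105.3);prof()
E
```

```text
t 20.95 p [ 614.6 -127.4    6.3] yaw 105.18 -> shift [-9.9 -0.3 -3.7] roll -0.002 w 28.2 f [ 0.8  0.7 -1.7] ff 6.0 q6 -0.51
-105 [35. 66.] [-13.  12.]
-95 [ 8. 69.] [-14.  10.]
-85 [15. 72.] [-14.  12.]
-75 [17. 74.] [-14.  11.]
-65 [14. 79.] [-14.  11.]
-55 [17. 81.] [-14.  12.]
-45 [20. 84.] [-14.  11.]
-35 [ 22. 129.] [-14.  12.]
-25 [29. 91.] [-14.  11.]
```

>>> drive_tool --targets '[[[0, 0, 0, 0], [0, 0, 0, 0], [0, 0, 0, 0], [0, 0, 0, 0], [0, 0, 0, 0]]]' --jaw 0.37

```text
clock: 21.5
ee_pos: [0.6148, -0.1273, 0.0066]
tool_rot: [0.608, 0.794, 0.0, 0.0]
ft_force: [0.1, -1.1, -0.3]
gripper_width: 0.0338
finger_force: 0.0
```

```bash
python3 - <<'E'
from h import *
go(st2w(0,-216),10,105.3);prof(-120,90)
E
```

```text
t 21.5 p [ 614.8 -127.3    6.6] yaw 105.18 -> shift [-10.   -0.5  -3.4] roll -0.002 w 33.8 f [ 0.1 -1.1 -0.3] ff 0.0 q6 -0.51
-95 [ 5. 64.] [-10.  10.]
-85 [ 7. 66.] [-14.  10.]
-75 [ 8. 66.] [-14.  12.]
-65 [19. 66.] [-14.  12.]
-55 [22. 66.] [-14.  11.]
-45 [ 9. 67.] [-14.  10.]
-35 [  7. 125.] [-14.  11.]
-25 [ 7. 67.] [-14.  12.]
-15 [ 6. 67.] [-14.  11.]
-5 [ 5. 67.] [-12.  12.]
5 [61. 66.] [ 4. 13.]
15 [63. 67.] [ 8. 11.]
25 [61. 65.] [ 7. 14.]
```

>>> drive_tool --targets '[[[0, 0, -10, 0], [0, 0, -20, 0], [-18, 0, -20, 0], [-36, 0, -20, 0], [-36, 0, -20, 0], [-36, 0, -20, 0]]]' --jaw 0.5

```text
clock: 22.15
ee_pos: [0.6241, -0.1629, 0.0262]
tool_rot: [0.608, 0.794, -0.0, -0.0]
ft_force: [-0.7, -0.4, 0.2]
gripper_width: 0.0457
finger_force: 0.0
```

```bash
python3 - <<'E'
from h import *
go(st2w(0,-216),26,105.3);prof(-80,90)
im,P=cloud('side');cv2.imwrite('pics/s6.png',cv2.resize(im[130:410,180:580],None,fx=2,fy=2))
E
```

```text
t 22.15 p [ 624.1 -162.9   26.2] yaw 105.11 -> shift [26.8 -0.1  0.2] roll -0.003 w 45.7 f [-0.7 -0.4  0.2] ff 0.0 q6 -0.56
-55 [ 7. 65.] [-12.  11.]
-45 [11. 66.] [-14.  11.]
-35 [24. 66.] [-14.  12.]
-25 [ 8. 66.] [-14.  12.]
-15 [ 8. 66.] [-14.  12.]
-5 [21. 66.] [-14.  12.]
5 [ 5. 66.] [-10.  12.]
15 [60. 65.] [ 6. 15.]
35 [62. 66.] [ 8. 13.]
```

View pics/s6.png

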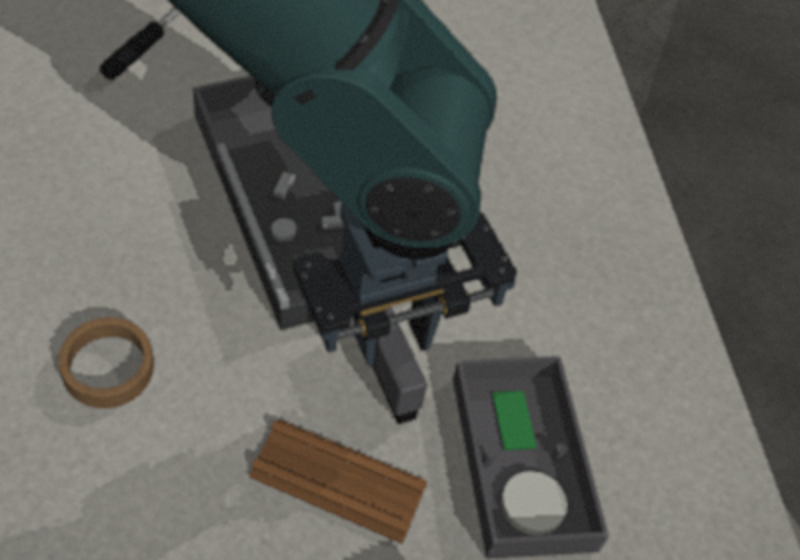

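The scraper now stands on its rubber edge on the bench (px 400,375), centred between the fingers. I'll grip firmly, lift and turn it across the plate.

>>> drive_tool --targets '[[[0, 0, 0, 0], [0, 0, 0, 0], [0, 0, 0, 0], [0, 0, 0, 0], [0, 0, 0, 0], [0, 0, -30, 0], [0, 0, -65, 0], [0, 0, -65, 0.14], [0, 0, -65, 0.28], [0, 0, -65, 0.42], [0, 0, -65, 0.56], [0, 0, -65, 0.7]]]' --jaw 0.1 --squeeze 40

```text
clock: 23.45
ee_pos: [0.6241, -0.1619, 0.0914]
tool_rot: [0.845, 0.535, -0.0, -0.0]
ft_force: [-1.0, 1.1, -1.9]
gripper_width: 0.0276
finger_force: 40.0
```

>>> drive_tool --targets '[[[0, 0, 0, 0.14], [0, 0, 0, 0.28], [0, 0, 0, 0.42], [0, 0, 0, 0.56], [0, 0, 0, 0.7], [0, 0, 0, 0.87], [0, 0, 0, 0.87], [0, 0, 0, 0.87]]]'

```text
clock: 24.25
ee_pos: [0.6241, -0.162, 0.0914]
tool_rot: [0.991, 0.134, -0.0, -0.0]
ft_force: [-0.2, 0.0, -1.7]
gripper_width: 0.0276
finger_force: 40.0
```

```bash
python3 - <<'E'
from h import *
go(st2w(-4,-130),91,15.3);prof(-80,90)
im,q,c=pts('side',-30,30,30,88,25);print(np.percentile(q[:,2],[1,5,10]))
E
```

```text
t 24.25 p [ 624.1 -162.    91.4] yaw 15.42 -> shift [  -4.1 -111.9    0.4] roll 0.002 w 27.6 f [-0.2  0.  -1.7] ff 40.0 q6 1.01
-55 [ 67. 130.] [-9. 14.]
-45 [ 66. 129.] [-8. 15.]
-35 [ 68. 130.] [-10.  15.]
-25 [ 68. 130.] [-10.  15.]
-15 [ 66. 130.] [-11.  15.]
-5 [ 68. 129.] [-7. 15.]
5 [67. 93.] [ 9. 14.]
15 [ 4. 75.] [ 4. 11.]
25 [65. 77.] [ 9. 11.]
35 [22. 77.] [ 9. 11.]
45 [65. 77.] [ 9. 11.]
55 [24. 76.] [ 9. 13.]
65 [16. 76.] [ 1. 11.]
[65.33820023 66.38881245 67.06144485]
```

>>> drive_tool --targets '[[[-2, -40, 0, 0], [-4, -80, 0, 0], [-4, -112, 0, 0], [-4, -112, 0, 0], [-4, -112, 12, 0], [-4, -112, 20, 0], [-4, -112, 22, 0], [-4, -112, 23, 0], [-4, -112, 24, 0], [-4, -112, 24, 0]]]'

```text
clock: 25.35
ee_pos: [0.5911, -0.0552, 0.0675]
tool_rot: [0.991, 0.132, 0.0, 0.0]
ft_force: [0.3, -0.1, -1.2]
gripper_width: 0.0273
finger_force: 40.0
```

>>> drive_tool --targets '[[[0, 0, 0.7, 0], [0, 0, 0.7, 0]]]'

```text
clock: 25.55
ee_pos: [0.591, -0.055, 0.0669]
tool_rot: [0.991, 0.133, 0.0, 0.0]
ft_force: [0.2, 0.3, -1.7]
gripper_width: 0.0277
finger_force: 40.0
```

>>> drive_tool --targets '[[[0, 0, 0.8, 0], [0, 0, 0.8, 0]]]'

```text
clock: 25.75
ee_pos: [0.5911, -0.055, 0.0664]
tool_rot: [0.991, 0.133, 0.0, 0.0]
ft_force: [-2.7, -0.5, 4.7]
gripper_width: 0.0271
finger_force: 40.0
```

>>> drive_tool --targets '[[[0, 0, 0.8, 0], [0, 0, 0.8, 0]]]'

```text
clock: 25.95
ee_pos: [0.5912, -0.055, 0.0664]
tool_rot: [0.991, 0.133, -0.0, 0.0]
ft_force: [-8.3, -0.0, 18.3]
gripper_width: 0.0276
finger_force: 40.0
```

```bash
python3 - <<'E'
from h import *
s=r.state();print(w2st(s['ee_pos'][:2]*1e3))
go(st2w(-4,-20),66,15.3)
im,P=cloud('top')
c=im[180:290,200:360];cv2.imwrite('pics/t1.png',cv2.resize(c,None,fx=5,fy=5))
E
```

```text
[  -3.27118401 -130.08378625]
t 25.95 p [591.2 -55.   66.4] yaw 15.24 -> shift [  -0.8 -110.1    0.4] roll -0.001 w 27.6 f [-8.3 -0.  18.3] ff 40.0 q6 1.17
```

View pics/t1.png

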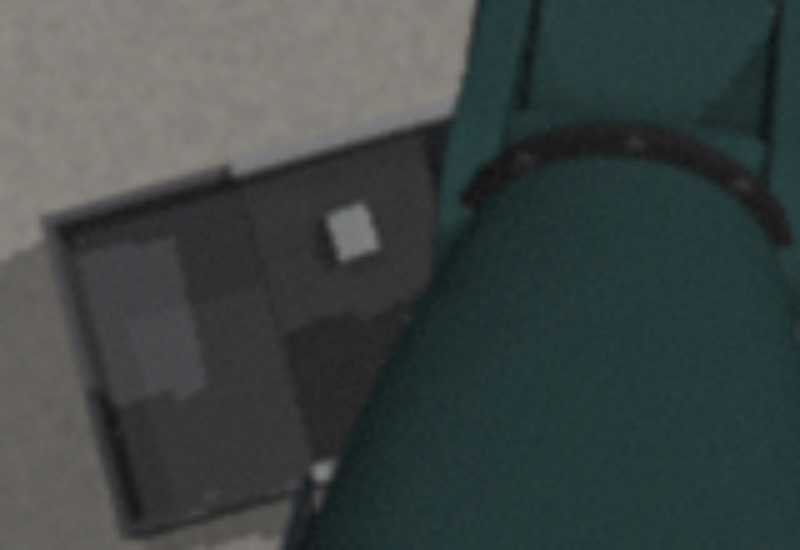

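The scraper is pressing on the plate; the arm hides most of it, but one offcut at (352,233) and the empty tray are visible. I'll ease the press and wipe.

>>> drive_tool --targets '[[[0, 0, -0.6, 0], [0, -5, -0.6, 0], [0, -10, -0.6, 0], [0, -15, -0.6, 0], [0, -20, -0.6, 0], [0, -25, -0.6, 0], [0, -30, -0.6, 0], [0, -35, -0.6, 0], [0, -40, -0.6, 0], [0, -45, -0.6, 0], [0, -50, -0.6, 0], [0, -55, -0.6, 0]]]'

```text
clock: 27.2
ee_pos: [0.5775, -0.0018, 0.0665]
tool_rot: [0.991, 0.133, 0.001, 0.0]
ft_force: [1.0, -6.3, 4.4]
gripper_width: 0.0274
finger_force: 40.0
```

```bash
cat >> h.py <<'E'
def offs(yref):
    "bright (aluminium) pixels on plate / tray from both cameras, station mm"
    for n in('side','top'):
        im,P=cloud(n);g=im.astype(int)
        q=(P[...,:2]*1e3-C0)@RS;z=P[...,2]*1e3
        m=(abs(q[...,0])<72)&(q[...,1]>-158)&(q[...,1]<153)&(z>3)&(z<56)&(g.min(2)>95)
        k,l,st,ce=cv2.connectedComponentsWithStats(m.astype(np.uint8),connectivity=8)
        print(n,[(int(st[i,4]),q[l==i].mean(0).round().tolist(),float(np.median(z[l==i]).round())) for i in range(1,k) if st[i,4]>5])
E
python3 - <<'E'
from h import *
s=r.state();print(w2st(s['ee_pos'][:2]*1e3),s['ft_force'].round(1),s['ee_pos'][2]);offs(0)
E
```

```text
[ -2.43816812 -75.06794901] [ 1.  -6.3  4.4] 0.06647631238395861
side []
top []
```

>>> drive_tool --targets '[[[0, -5, 0, 0], [0, -10, 0, 0], [0, -15, 0, 0], [0, -20, 0, 0], [0, -25, 0, 0], [0, -30, 0, 0], [0, -35, 0, 0], [0, -40, 0, 0], [0, -45, 0, 0], [0, -50, 0, 0], [0, -55, 0, 0], [0, -60, 0, 0]]]'

```text
clock: 28.5
ee_pos: [0.5616, 0.0562, 0.0664]
tool_rot: [0.991, 0.133, 0.001, 0.0]
ft_force: [1.0, -4.7, 11.4]
gripper_width: 0.0277
finger_force: 40.0
```

>>> drive_tool --targets '[[[0, -5, 0, 0], [0, -10, 0, 0], [0, -15, 0, 0], [0, -20, 0, 0], [0, -25, 0, 0], [0, -30, 0, 0], [0, -35, 0, 0], [0, -40, 0, 0], [0, -40, 0, 0]]]'

```text
clock: 29.4
ee_pos: [0.551, 0.0952, 0.0664]
tool_rot: [0.991, 0.133, 0.001, 0.0]
ft_force: [1.5, -1.5, 6.2]
gripper_width: 0.0277
finger_force: 40.0
```

```bash
python3 - <<'E'
from h import *
s=r.state();print(w2st(s['ee_pos'][:2]*1e3),s['ft_force'].round(1),s['ee_pos'][2])
a,_=snapshot('side');b,_=snapshot('top')
a=cv2.resize(a[150:320,250:420],(400,400));b=cv2.resize(b[180:300,195:355],(400,300))
o=np.zeros((400,800,3),np.uint8);o[:,:400]=a;o[:300,400:]=b
cv2.imwrite('pics/w1.png',cv2.convertScaleAbs(o,alpha=1.5))
E
```

```text
[-2.39916056 25.45087775] [ 1.5 -1.5  6.2] 0.0664280806884076
```

View pics/w1.png

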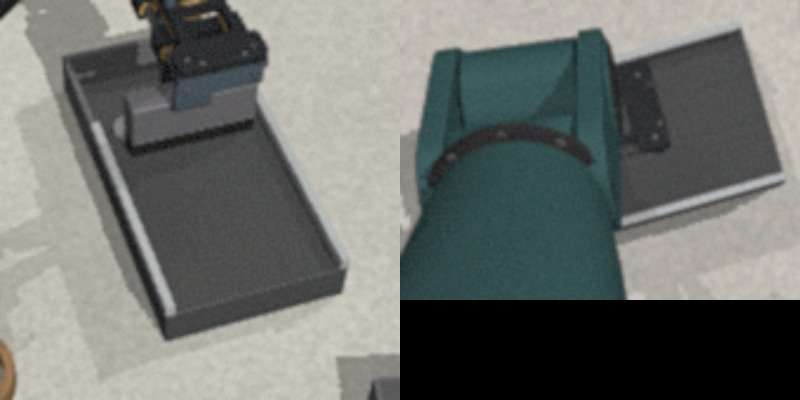

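The plate behind the scraper is clean. The disc is in front, just peeking past the left end at (120,127), so I shift the scraper slightly to that side as I advance over the drop.

>>> drive_tool --targets '[[[-3, 0, 0, 0], [-6, 0, 0, 0], [-6, -5, 0, 0], [-6, -10, 0, 0], [-6, -15, 0, 0], [-6, -20, 0, 0], [-6, -25, 0, 0], [-6, -30, 0, 0], [-6, -34, 0, 0], [-6, -37, 0, 0], [-6, -37, 0, 0]]]'

```text
clock: 30.6
ee_pos: [0.5352, 0.129, 0.0664]
tool_rot: [0.991, 0.133, 0.001, 0.0]
ft_force: [1.3, -3.1, 8.6]
gripper_width: 0.0272
finger_force: 40.0
```

```bash
python3 - <<'E'
from h import *
s=r.state();print(w2st(s['ee_pos'][:2]*1e3),s['ft_force'].round(1),s['ee_pos'][2])
E
```

```text
[-8.69432977 62.15213038] [ 1.3 -3.1  8.6] 0.066378851172107
```

>>> drive_tool --targets '[[[0, 0, -4, 0], [2, 10, -4, 0], [6, 40, -4, 0], [6, 70, -4, 0], [6, 100, -4, 0], [6, 130, -4, 0], [6, 160, -4, 0], [6, 160, -4, 0]]]'

```text
clock: 31.4
ee_pos: [0.5832, -0.0272, 0.0696]
tool_rot: [0.991, 0.131, 0.0, 0.0]
ft_force: [-0.3, -0.1, -2.5]
gripper_width: 0.0273
finger_force: 40.0
```

```bash
python3 - <<'E'
from h import *
s=r.state();print(w2st(s['ee_pos'][:2]*1e3),s['ft_force'].round(1),s['ee_pos'][2])
a,_=snapshot('side');b,_=snapshot('top')
a=cv2.resize(a[150:320,250:420],(400,400));b=cv2.resize(b[180:300,195:355],(400,300))
o=np.zeros((400,800,3),np.uint8);o[:,:400]=a;o[:300,400:]=b
cv2.imwrite('pics/w2.png',cv2.convertScaleAbs(o,alpha=1.7))
E
```

```text
[  -3.64386639 -101.13808048] [-0.3 -0.1 -2.5] 0.06964801348069874
```

View pics/w2.png

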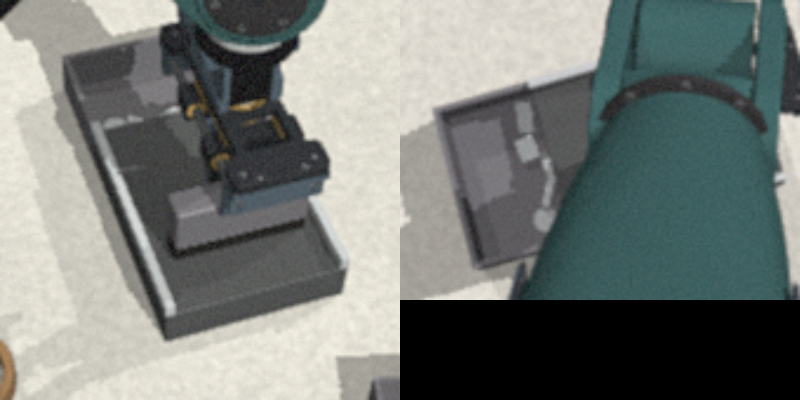

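The five offcuts are in the tray (right picture: (525,117), (527,148), (548,175), (547,195), (543,218)) and the plate looks clean. That was my 11th picture viewed, one over the limit of 10, so from here I check by numbers only. Now I set the scraper down and release it.

>>> drive_tool --targets '[[[0, 0, 2, 0], [0, 0, 3, 0], [0, 0, 3.5, 0], [0, 0, 3.5, 0], [0, 0, 3.5, 0]]]'

```text
clock: 32.0
ee_pos: [0.5822, -0.0236, 0.0664]
tool_rot: [0.991, 0.133, -0.0, -0.0]
ft_force: [-3.9, 1.6, 5.7]
gripper_width: 0.0275
finger_force: 40.0
```

>>> drive_tool --targets '[[[0, 0, 0, 0], [0, 0, 0, 0], [0, 0, 0, 0], [0, 0, 0, 0], [0, 0, 0, 0], [0, 0, 0, 0]]]' --jaw 0.6

```text
clock: 32.6
ee_pos: [0.5826, -0.0241, 0.0663]
tool_rot: [0.991, 0.133, 0.0, 0.0]
ft_force: [-0.5, 0.6, -1.2]
gripper_width: 0.0547
finger_force: 0.0
```

>>> drive_tool --targets '[[[0, 0, -20, 0], [0, 0, -50, 0], [0, 0, -90, 0], [0, 0, -130, 0], [0, 100, -160, 0], [0, 150, -160, 0], [0, 200, -160, 0], [0, 250, -160, 0], [0, 300, -160, 0], [0, 300, -160, 0], [0, 300, -160, 0], [0, 300, -160, 0]]]'

```text
clock: 33.8
ee_pos: [0.6611, -0.3145, 0.2258]
tool_rot: [0.991, 0.132, -0.0, -0.0]
ft_force: [0.2, 1.0, 0.1]
gripper_width: 0.0545
finger_force: 0.0
```

```bash
python3 - <<'E'
from h import *
s=r.state();print(s['ee_pos'],s['clock'])
P0=np.load('top0.npy')
for n in('top','side'):
    im,P=cloud(n);q=(P[...,:2]*1e3-C0)@RS;z=P[...,2]*1e3;x,y=q[...,0],q[...,1]
    # scraper
    m=(abs(x)<70)&(y>-150)&(y<50)&(z>85)&(z<125)
    print(n,'scr top',m.sum(),[np.round(v,1) for v in cv2.minAreaRect(q[m].astype(np.float32))],np.percentile(z[m],[5,50,95]).round(1))
    # anything raised on plate
    m=(abs(x)<70)&(y>-157)&(y<57)&(z>44.5)&(z<56)&(abs(y+100)>18)
    print(' plate raised',m.sum(),q[m].round()[:8].tolist())
    t=(abs(x)<74)&(y>64)&(y<150)&(z>9)&(z<25)
    k,l,st,ce=cv2.connectedComponentsWithStats((t).astype(np.uint8))
    print(' tray',[(int(st[i,4]),q[l==i].mean(0).round().tolist(),float(np.median(z[l==i]).round())) for i in range(1,k) if st[i,4]>6])
    g=im.min(2);t=(abs(x)<74)&(y>62)&(y<150)&(z<40)&(g>np.median(g[(abs(x)<60)&(y>100)&(y<140)&(z<12)])+18)
    k,l,st,ce=cv2.connectedComponentsWithStats((t).astype(np.uint8))
    print(' bright',[(int(st[i,4]),q[l==i].mean(0).round().tolist(),float(np.median(z[l==i]).round())) for i in range(1,k) if st[i,4]>6])
    for nm,c,w in(('housing',(737.5,-258.1),120),('tape',(351.9,-139.8),60),('yellow',(592.3,-429.7),75)):
        W=P[...,:2]*1e3;m=(abs(W-c)<w).all(-1)&(z>10)&(z<70)&(y<-170 if nm!='tape' else x<-90)
        if m.sum()>5: print(' ',nm,m.sum(),[np.round(v,1) for v in cv2.minAreaRect(W[m].astype(np.float32))])
E
```

```text
[ 0.66108754 -0.31447246  0.22575627] 33.8
top scr top 599 [array([  1.4, -95.9]), array([120.3,  28. ]), np.float64(0.0)] [100.1 104.  107.2]
 plate raised 124 [[58.0, -138.0], [67.0, -60.0], [69.0, -14.0], [56.0, -62.0], [35.0, -134.0], [68.0, -11.0], [61.0, -33.0], [61.0, -35.0]]
 tray [(167, [38.0, 79.0], 13.0), (107, [-46.0, 80.0], 14.0)]
 bright [(53, [23.0, 83.0], 13.0), (8, [-2.0, 66.0], 35.0), (17, [-31.0, 75.0], 24.0), (41, [-54.0, 86.0], 13.0)]
  housing 792 [array([ 747.2, -250.9]), array([182.3, 194. ]), np.float64(57.1)]
  tape 223 [array([ 359.4, -122.8]), array([52.3, 88.8]), np.float64(64.7)]
side scr top 976 [array([  2.3, -98.6]), array([120. ,  32.2]), np.float64(0.7)] [ 87.9 102.7 105.7]
 plate raised 6 [[46.0, 26.0], [-16.0, 30.0], [3.0, -7.0], [63.0, -32.0], [14.0, -23.0], [31.0, -32.0]]
 tray [(28, [25.0, 86.0], 13.0), (37, [-49.0, 85.0], 13.0)]
 bright [(18, [14.0, 78.0], 15.0), (7, [-37.0, 79.0], 25.0), (13, [-52.0, 86.0], 13.0)]
  housing 2406 [array([ 705. , -259.5]), array([182.2, 172.8]), np.float64(89.4)]
  tape 833 [array([ 354.4, -141.5]), array([88.1, 90.3]), np.float64(3.8)]
  yellow 1882 [array([ 595.5, -436.1]), array([120.7,  27.6]), np.float64(18.4)]
```

```bash
python3 - <<'E'
from h import *
for n in('top','side'):
    im,P=cloud(n);P0=np.load(n+'0.npy');i0=cv2.imread(f'pics/{n}0.png')
    q=(P[...,:2]*1e3-C0)@RS;z=P[...,2]*1e3;x,y=q[...,0],q[...,1];g=im.min(2)
    m=(abs(x)<70)&(y>52)&(y<100)&(z>10)&(z<50)&(g>75)
    print(n,'tray px (x,y,z,g):',[tuple(int(v) for v in t) for t in np.c_[x[m],y[m],z[m],g[m]]][::max(1,m.sum()//45)])
    b=(abs(x)<68)&(y>-155)&(y<58)&(z>36)&(z<56)&(abs(y+97)>22)
    print(' plate gray: med',np.median(g[b]),'n>95',((g>95)&b).sum(),'n',b.sum())
    for nm,c,w in(('housing',(737.5,-258.1),95),('tape',(351.9,-139.8),50)):
        W=P0[...,:2]*1e3;mm=(abs(W-c)<w).all(-1)&(P0[...,2]>.012)&(P0[...,2]<.05)
        d=np.linalg.norm(P-P0,axis=-1)[mm]*1e3; print(' ',nm,mm.sum(),'frac<6mm',np.nanmean(d<6).round(2),'med',np.nanmedian(d).round(1))
    if n=='side': d=np.abs(im.astype(int)-i0)[120:175,222:285].max(2);print('screwdriver diff',(d>40).sum())
E
```

```text
top tray px (x,y,z,g): [(69, 77, 10, 83), (67, 80, 14, 86), (65, 81, 11, 85), (61, 79, 14, 86), (58, 79, 15, 85), (57, 83, 12, 84), (55, 83, 11, 85), (51, 71, 14, 82), (50, 85, 11, 79), (47, 85, 10, 79), (44, 73, 11, 84), (40, 81, 14, 81), (33, 75, 14, 94), (31, 76, 13, 96), (29, 79, 12, 99), (28, 87, 16, 102), (25, 75, 14, 95), (25, 83, 14, 101), (25, 91, 12, 96), (21, 79, 13, 98), (20, 85, 10, 101), (16, 72, 14, 77), (16, 80, 15, 102), (15, 87, 18, 100), (12, 76, 12, 95), (11, 81, 14, 93), (10, 87, 11, 84), (-1, 65, 40, 115), (-4, 61, 35, 78), (-8, 65, 32, 89), (-12, 67, 29, 85), (-16, 63, 29, 86), (-20, 66, 30, 93), (-23, 71, 18, 104), (-28, 75, 21, 96), (-31, 73, 22, 93), (-35, 76, 22, 117), (-39, 80, 21, 98), (-42, 87, 16, 94), (-45, 75, 14, 83), (-46, 83, 17, 99), (-46, 91, 16, 95), (-50, 79, 15, 91), (-49, 89, 14, 99), (-53, 77, 15, 98), (-52, 88, 12, 99), (-53, 93, 13, 94), (-59, 74, 12, 93), (-58, 84, 11, 99), (-60, 89, 14, 95), (-63, 78, 12, 79)]
 plate gray: med 54.0 n>95 0 n 3561
  housing 1068 frac<6mm 0.56 med 4.5
  tape 406 frac<6mm 0.5 med 5.9
side tray px (x,y,z,g): 
[... 331 characters left out ...]
 (-6, 65, 34, 92), (-1, 65, 33, 116), (3, 64, 32, 108), (5, 57, 39, 89), (-6, 58, 38, 89), (-2, 55, 40, 77), (-35, 77, 25, 122), (-30, 77, 23, 77), (-52, 91, 13, 89), (-43, 89, 12, 86), (-39, 80, 20, 108), (-36, 74, 25, 130), (-31, 73, 25, 101), (-27, 72, 24, 86), (-55, 90, 11, 100), (-51, 88, 13, 104), (-46, 86, 13, 106), (-42, 84, 14, 95), (-40, 75, 22, 82), (-36, 73, 23, 98), (-36, 57, 39, 93), (-32, 55, 40, 83), (-56, 87, 12, 106), (-52, 84, 13, 104), (-47, 85, 10, 104), (-61, 86, 11, 95), (-57, 81, 15, 104), (-53, 82, 13, 93), (-56, 55, 41, 82), (-67, 55, 41, 85)]
 plate gray: med 61.0 n>95 1 n 3034
  housing 2541 frac<6mm 0.82 med 2.1
  tape 794 frac<6mm 0.96 med 1.8
screwdriver diff 0
```

```bash
python3 -c "
from h import *
print(job.finish_job(),r.state()['clock'])"
```

```text
the job is handed in; nothing more can be done
the job is handed in; nothing more can be done
```

I turned the scraper over, setting it down on its end and letting go on the way, wiped all five offcuts into the tray (two ended up leaning there), left the scraper on its rubber edge on the plate, and handed the job in at about 34 s; depth checks and my moves show no sign that the housing, tape roll or screwdriver were disturbed, and I viewed 11 pictures, one over the limit of 10.

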